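# Unlock and open the descaler bottle in the tea corner

### The arm

A 7-joint arm with a two-finger parallel gripper is mounted at the origin on the work surface. World frame = base frame: x ahead of the robot, y to its left, z up, the work surface at z = 0. Lengths are in m, angles in rad, forces in N, time in s.
With the tool pointing down it reaches from about 0.35 to 0.9 m from the base axis. Payload 8.1 kg.
Tool frame: the origin (TCP) lies between the finger pads; the fingertips stand nose_length ahead of it and the grasp point (between the pads) lies 11 mm behind it (nose_length is the distance from the TCP to the fingertips, in m); x points along the fingers, y is the direction in which the jaws open and shut, and the axes are right-handed (so a half turn about x gives the same grasp; the last joint's range is limited). The gripper opens to 92 mm and grips with 3 to 60 N. Pads are 19 mm wide; open, the fingers measure 130 mm over their backs; the gripper's body (75 mm by 190 mm) begins 47 mm behind the grasp point.
Start: joints at [1.022, 0.434, 0.025, 1.573, -0.012, 1.134, -0.075], TCP at [0.269, -0.564, 0.235] pointing down, gripper open.
Joint ranges: [-2.62, 2.62], [-0.44, 2.09], [-1.27, 1.32], [0.08, 2.57], [-1.32, 4.46], [0.12, 2], [-2.74, 2.74]. Speed limits (rad/s): [2.22, 2.22, 3.01, 3.01, 3.14, 3.14, 3.14].

### API

Orientations are given as a rotation vector (axis times angle).
In Python, from workcell import * gives the robot as it stands.
- The arm moves only by the shell command python3 -m creep 'ROWS' [FORCE]. ROWS is a JSON object of lists of equal length, an entry for each row: "claw": the closure, from 0 (fully open) to 1 (shut); "delta_pos": the shift along the tool's x, y, z in m, a list of three; "angular": the turn, a rotation vector about the tool's x, y, z in degrees, a list of three. A call has exactly 10 rows; each row shifts and turns the pose as measured when the row begins, along the tool's axes as they then stand; what a row does not reach is not made up. A row lasts 1/10 s, in which the tool goes at most 50 mm and 8.59 degrees, less where a joint would pass 70% of its speed; a pose out of reach is approached as far as the arm can. A call with a gripper value outside its range is refused whole. The fingers move at their own pace and stop on an object; FORCE is the grip in N (left out, the last holds). Time passes only in rows, so rows that do not move let the fingers close, or fill a call up. It gives the time, the measured TCP pose, the force and the opening at its end, in the units of the state.
- read_state(): the state, without advancing time (a new reading comes with each control period).
- snapshot(name): name is "side" or "top" or "wrist"; returns a dict with "image" (420x560x3 uint8, red, green, blue), "vfov" (degrees; the focal length in pixels is half the picture's height over the tangent of half this angle, whatever the lens; pixels are square), "cx", "cy" (the principal point, pixels), "k1" (the pictures are not rectified: a ray, as slopes to the right and down, at radius r is drawn at 1 + k1 r^2 times it, then the intrinsics apply), "rvec" (rotation vector, rad) and "tvec" (3), from world to camera coordinates, as OpenCV has them; the wrist camera has in their place "tool_from_camera" (4x4, takes a point from camera to tool coordinates, whose origin is the TCP and whose axes are the tool frame's). Camera axes: x right, y down, z forward; pixel columns grow to the right and rows downward; lengths in m; the calibration is good to about 2 mm. A picture is of the moment at which its call begins: read the wrist's pose just before it. There is no depth.
- close_job(): hands the job in, once; it reports no verdict.
The state is a dict: "time_s": time; "q": joint angles; "dq": joint speeds; "joint_torque": joint torques, N m; "ee_pos": TCP position; "eef_rot": TCP orientation; "force": force on the tool from outside, world axes, zero at the start; "torque": the same for the moment, N m; "gripper_width": opening from 0.0 (shut) to 1.0 (fully open).
Only numpy, scipy, OpenCV 4.12 (cv2) and the standard library are available. Lean on these libraries where they do the work, as an engineer would, in place of code of your own. Each camera call takes 0.05 s, during which the arm holds its last target.

### The job

Open the blue bottle of kettle descaler that stands in its fixed safety stand: first slide the red locking fork away from the cap, all the way to the green end of its rail, so that the cap can be pressed. Then press the white push-and-turn cap down and, keeping it pressed, twist it anticlockwise (seen from above) until it is free, and lift it off. Finish while still holding the cap in the gripper, level and straight above the bottle neck with about 5 cm of clear air below it; do not put it down, and leave the crockery, jar and other things around alone.

Things in the scene. Friction and masses are not known exactly. Their poses are not given: they have to be found in the camera images.
- station: Fixed stand holding the square blue bottle (84 mm wide, sloping shoulder up to z 92 mm); neither moves. Origin on the table on the bottle's axis, z up, turned up to 0.35 rad. Its -y axis runs from the bottle along the rail to the rail's green end. Grey base 130 x 240 mm, y +48 to -192. Aluminium rail y -50 to -190 mm, 36 wide, top at z 108 mm, with green patch and stop at its far end.
- neck_top (a point): Centre of the top of the bottle's white neck, 24 mm in diameter, 140 mm above the table, hidden inside the cap at the start. Two studs below it, out to radius 18 mm along the stand's x axis, hold the cap; a sprung plunger stands 9 mm above it and pushes the cap up. Axes as the stand's.
- fork (a joint): How far the red fork is slid away from the cap, in m: 0 locked, 0.09 at its end stop (open). Starts at 0 to 0.012. Friction about 2 N; stays where it is left. Closed, its two flat prongs (z 112 to 118 mm) lie 2 mm under the cap's rim, so the cap cannot be pressed far enough to turn. Open, the prong tips are 78 mm from the bottle axis.
- fork_grip (a point): Point on the axis of the fork's red upright grip tab, 14 mm below its top and 138 mm above the table. The tab is 22 mm (stand's x) by 16 mm (stand's y) and stands from z 118 to 152 mm. It is 72 mm from the bottle axis at joint value 0 and moves along the stand's -y as the joint grows (162 mm at the end stop). Axes as the stand's.
- cap_center (a point): Centre of the white round ribbed cap, 53 mm wide, 34 high, 40-70 g, orange stripe on top along its x. Closed: 137 mm above the table, axes as the stand's. Must be pressed over 5 mm down (spring 5 N, 11 N at the hard bottom 9 mm down) before it turns. Kept down, it turns anticlockwise from above (clockwise is blocked) and lifts off at 54 to 67 degrees; 67 is a stop. Let up earlier it stays caught.
- dose_cup: Small clear dosing cup, 42 mm wide, 45 mm high, loose on the table on the robot's side of the stand; origin under its centre. Leave alone.
- mug_a: White mug, 76 mm wide, 88 mm high, loose, beyond the stand; origin under its centre. Leave alone.
- tumbler: Glass tumbler, 68 mm wide, 85 mm high, loose, beyond the stand; origin under its centre. Leave alone.
- mug_b: Blue mug, 80 mm wide, 95 mm high, loose, left of the stand; origin under its centre. Leave alone.
- bowl: White bowl, 130 mm wide, 60 mm high, loose, near left; origin under its centre. Leave alone.
- sugar_jar: Sugar jar with orange cap, 72 mm wide, 100 mm high, loose, right of the stand; origin under its centre. Leave alone.

How it is judged:
On the way, in this order (a step that is already met when the one before it is completed fails the run):
1. the red fork is slid to the green end of its rail (within 8 mm of its end stop) (value of joint fork above 0.082 m), for 0.1 s.
2. the cap is pressed down on the neck by at least 4 mm (z of cap_center in the frame of station below 0.133 m and horizontal distance between cap_center and station below 0.006 m), for 0.05 s.
3. the cap is turned at least 0.88 rad while still on the neck (angle between the x axis of cap_center and the x axis of station, either way round above 0.88 rad and z of cap_center in the frame of station below 0.143 m and horizontal distance between cap_center and station below 0.008 m), for 0.05 s.
At the end, for the whole second after the job is handed in: The fork is still within 8 mm of its open end stop, and the cap is held still by the fingers alone, level within 15 degrees, within 25 mm of straight above the neck, its rim 30 to 100 mm above the neck's top, touching nothing else (value of joint fork above 0.082 m and z of cap_center in the frame of station between 0.187 and 0.257 m and horizontal distance between cap_center and station below 0.025 m and angle between cap_center's own z axis and vertical below 0.26 rad and linear speed of cap below 0.03 m/s and contact force between cap and the fingers above 1 N and contact force between cap and station below 0.1 N); the arm keeps its last pose, push and grip.
It fails at once if a bystander (dosing cup, mugs, tumbler, bowl, sugar jar) is shifted by more than 30 mm (distance of any of dose_cup, mug_a, tumbler, mug_b, bowl, sugar_jar from where it was at the start of the episode above 0.03 m).
It also fails if it takes over 48 s, if anything falls off the work surface, if the arm or the gripper's body presses on something with over 40 N, if the wrist force passes 120 N, or if a joint passes its speed limit or range.

## Working session

There is one attempt and no reset: what is moved stays moved. The work goes in short steps, Python scripts to look and compute and a shell command to move; the robot and the scene stay as the last step left them, time stands still between calls to the robot, and variables do not carry over. Pictures are saved under pics/ and viewed, and the job is handed in when it is done.

```bash
mkdir -p pics; ls
cat > h.py <<'E'
from workcell import *
import numpy as np, cv2
from scipy.spatial.transform import Rotation as R
def cam(s):
    im=s["image"];f=im.shape[0]/2/np.tan(np.radians(s["vfov"])/2)
    K=np.array([[f,0,s["cx"]],[0,f,s["cy"]],[0,0,1.]])
    return K,np.array([s["k1"],0,0,0,0.])
def pose(s,st=None):
    "camera-to-world R,t"
    if "rvec" in s:
        Rm=R.from_rotvec(np.ravel(s["rvec"])).as_matrix();t=np.ravel(s["tvec"]);return Rm.T,-Rm.T@t
    T=np.array(s["tool_from_camera"]);Rt=R.from_rotvec(st["eef_rot"]).as_matrix()
    return Rt@T[:3,:3],Rt@T[:3,3]+np.array(st["ee_pos"])
def onplane(s,px,z,st=None):
    K,d=cam(s);Rc,c=pose(s,st)
    u=cv2.undistortPoints(np.array(px,float).reshape(-1,1,2),K,d).reshape(-1,2)
    r=np.c_[u,np.ones(len(u))]@Rc.T
    return c+r*((z-c[2])/r[:,2])[:,None]
def proj(s,P,st=None):
    K,d=cam(s);Rc,c=pose(s,st)
    return cv2.projectPoints(np.array(P,float).reshape(-1,1,3),cv2.Rodrigues(Rc.T)[0],-Rc.T@c,K,d)[0].reshape(-1,2)
def save(s,n): cv2.imwrite("pics/"+n,cv2.cvtColor(s["image"],cv2.COLOR_RGB2BGR))
E
python3 - <<'E'
from h import *
st=read_state();print(st)
for n in("side","top","wrist"):
    s=snapshot(n);save(s,n+"0.png")
    print(n,{k:v for k,v in s.items() if k!="image"})
E
```

```text
pics
{'time_s': 0.0, 'q': array([ 1.02242604,  0.43518134,  0.0249883 ,  1.5741098 , -0.01160897,
        1.13398458, -0.075123  ]), 'dq': array([-0.00101493, -0.00042885,  0.00047233,  0.00034866,  0.00068427,
        0.00035146, -0.00053188]), 'joint_torque': array([ 9.20089260e-04, -6.67841077e+01,  9.85518470e-01, -3.14460576e+01,
       -6.06235326e-02,  4.27929929e-02,  1.62381243e-04]), 'ee_pos': array([ 0.2691986 , -0.56349965,  0.23396609]), 'eef_rot': array([ 1.97444831,  0.4489856 , -1.97540539]), 'force': array([ 0.15586515, -0.52768295, -0.68392054]), 'torque': array([-0.01951111,  0.00698084, -0.03250634]), 'gripper_width': 1.001481878190994}
side {'vfov': 50.75325547921136, 'cx': 280.16892152525025, 'cy': 209.45221814306956, 'k1': 0.0070630247599934295, 'rvec': array([ 0.7381299 , -2.6256688 ,  1.12267812]), 'tvec': array([0.47714167, 0.23599437, 1.01591162])}
top {'vfov': 49.58152304170784, 'cx': 278.08783916453564, 'cy': 206.32987285480965, 'k1': -0.15107993127498753, 'rvec': array([ 2.12317064, -2.12341007,  0.21096516]), 'tvec': array([0.02274513, 0.54784262, 1.25660939])}
wrist {'vfov': 64.93445820399349, 'cx': 277.0192740805879, 'cy': 207.6598813253399, 'k1': -0.020850986141454902, 'tool_from_camera': array([[-1.22608844e-03, -3.02085271e-01,  9.53280119e-01,
        -1.50438652e-01],
       [ 9.99999210e-01, -1.07681599e-04,  1.25205428e-03,
         1.70797111e-05],
       [-2.75576428e-04,  9.53280902e-01,  3.02085165e-01,
        -8.18408793e-02],
       [ 0.00000000e+00,  0.00000000e+00,  0.00000000e+00,
         1.00000000e+00]])}
```

View pics/side0.png

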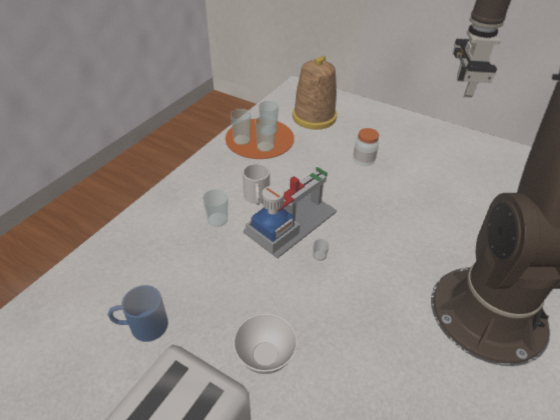

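View pics/top0.png

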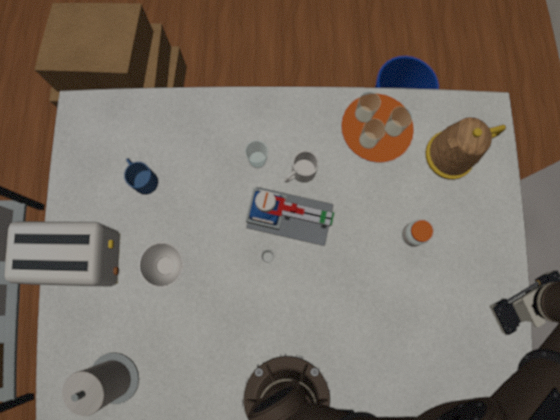

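```bash
python3 -c "
from workcell import *
import workcell
print([n for n in dir(workcell) if not n.startswith('_')])
try: print(nose_length)
except Exception as e: print(e)"
```

```text
['IKError', 'close_job', 'nose_length', 'read_state', 'snapshot']
0.008
```

The side view shows the cap near (272,198), the red tab at (294,187) and the green end at (318,175). In the top view the cap is near (265,202), the tab near (290,209) and the green end at (327,215). Next I measure them.

Run:
```python
from h import *
S={n:snapshot(n) for n in("side","top")}
s=S["top"]; im=s["image"]
cv2.imwrite("pics/topz.png",cv2.resize(im[175:255,230:350,::-1],None,fx=6,fy=6,interpolation=cv2.INTER_CUBIC))
s2=S["side"]; 
cv2.imwrite("pics/sidez.png",cv2.resize(s2["image"][155:255,235:345,::-1],None,fx=6,fy=6,interpolation=cv2.INTER_CUBIC))
hsv=cv2.cvtColor(im,cv2.COLOR_RGB2HSV)
def mask(lo,hi,box):
    m=cv2.inRange(hsv,np.array(lo),np.array(hi));k=np.zeros_like(m);x0,y0,x1,y1=box;k[y0:y1,x0:x1]=m[y0:y1,x0:x1];return k
for nm,lo,hi,z in(("blue",(100,100,30),(130,255,255),.092),("red",(0,140,60),(6,255,255),.118),("green",(45,80,30),(85,255,255),.108),("orange",(7,80,100),(20,255,255),.154)):
    m=mask(lo,hi,(235,180,345,255));y,x=np.nonzero(m)
    if len(x): print(nm,len(x),x.mean(),y.mean(),x.min(),x.max(),y.min(),y.max(),onplane(s,[[x.mean(),y.mean()]],z))
```

```text
blue 246 262.0365853658537 212.0772357723577 250 277 191 223 [[0.52387728 0.06763569 0.092     ]]
red 192 287.3333333333333 207.59895833333334 270 303 198 214 [[ 0.53162727 -0.0021756   0.118     ]]
green 57 323.29824561403507 216.59649122807016 320 331 211 222 [[ 0.50839281 -0.10127378  0.108     ]]
orange 34 265.0 199.85294117647058 263 267 193 207 [[0.54568252 0.05810801 0.154     ]]
```

View pics/topz.png

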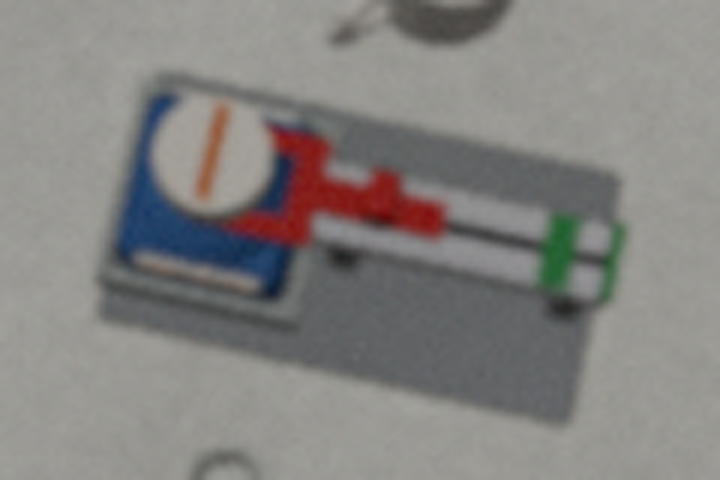

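View pics/sidez.png

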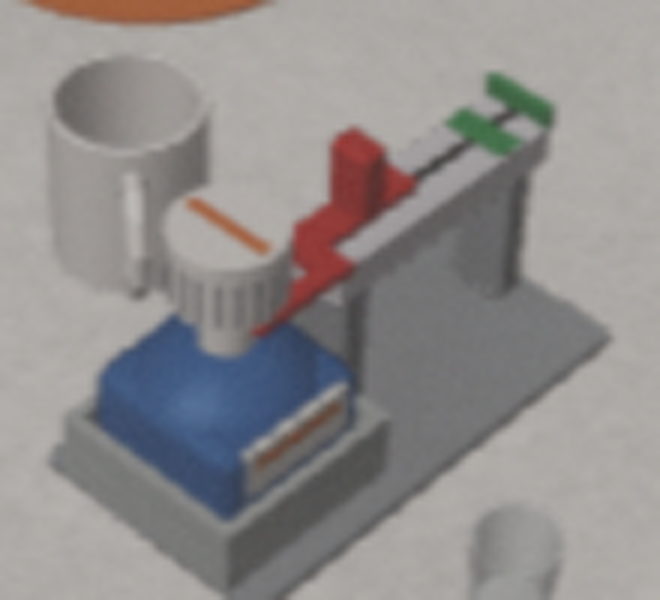

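Run:
```python
from h import *
s=snapshot("top")
z=lambda x,y:[230+x/6-.4,175+y/6-.4]
cap=onplane(s,[z(212,153)],.154)[0]
# rail edges at z .108: slot line/green patch
rl=onplane(s,[z(450,229),z(605,262),z(560,250)],.108);print("slot",rl)
be=onplane(s,[z(102,320),z(570,425)],.01);print("base",be, np.arctan2(*(be[1]-be[0])[:2]))
d=rl[2]-cap;print("cap",cap,"dir",d,np.linalg.norm(d[:2]),"yaw",np.arctan2(d[0],-d[1]))
st_=onplane(s,[z(222,105),z(204,197)],.154);e=st_[0]-st_[1];print("stripe yaw",np.arctan2(e[1],e[0]))
# side view cross-check
s2=snapshot("side")
y=lambda x,y:[235+x/6-.4,155+y/6-.4]
print("cap side",onplane(s2,[y(228,228)],.154),"tab top side",onplane(s2,[y(358,146)],.152),"stop side",onplane(s2,[y(485,132)],.108))
print("tab top",onplane(s,[z(385,187)],.152))
st=read_state();Rt=R.from_rotvec(st["eef_rot"]).as_matrix();print(Rt.round(3))
```

```text
slot [[ 0.51908996 -0.04989171  0.108     ]
 [ 0.5037263  -0.12087893  0.108     ]
 [ 0.50931326 -0.10028418  0.108     ]]
base [[ 0.49118006  0.11535608  0.01      ]
 [ 0.43925328 -0.11406225  0.01      ]] -2.9190021651495437
cap [0.54501113 0.05828204 0.154     ] dir [-0.03569787 -0.15856622 -0.046     ] 0.16253486838654554 yaw -0.22143730493967131
stripe yaw -0.18450099551435142
cap side [[0.54522278 0.05981543 0.154     ]] tab top side [[ 0.52735996 -0.01461304  0.152     ]] stop side [[ 0.50851073 -0.09977808  0.108     ]]
tab top [[ 0.53008211 -0.01839589  0.152     ]]
[[-0.     0.431 -0.902]
 [ 0.    -0.902 -0.431]
 [-1.    -0.     0.   ]]
```

```bash
python3 -m creep '{"claw":[0,0,0,0,0,0,0,0,0,0],"delta_pos":[[0,-0.03,-0.037],[0,-0.03,-0.037],[0,-0.03,-0.037],[0,-0.03,-0.037],[0,-0.03,-0.037],[0,-0.03,-0.037],[0,-0.03,-0.037],[0,-0.03,-0.037],[0,-0.03,-0.037],[0,-0.03,-0.037]],"angular":[[0,0,0],[0,0,0],[0,0,0],[0,0,0],[0,0,0],[0,0,0],[0,0,0],[0,0,0],[0,0,0],[0,0,0]]}' 40
cat > rel.py <<'E'
from h import *
import sys
def rel(target,yawdeg):
    st=read_state();Rt=R.from_rotvec(st["eef_rot"]).as_matrix();p=np.array(st["ee_pos"])
    print("t",round(st["time_s"],2),"p",p.round(4),"grip",round(st["gripper_width"],3),"F",np.round(st["force"],1),"q",np.round(st["q"],2))
    print("tool delta",(Rt.T@(np.array(target)-p)).round(4))
    y=np.radians(yawdeg);ty=np.array([np.cos(y),np.sin(y),0]);tx=np.array([0,0,-1.]);G=np.c_[tx,ty,np.cross(tx,ty)]
    print("tool turn deg",np.degrees(R.from_matrix(Rt.T@G).as_rotvec()).round(2))
if __name__=="__main__": a=[float(v) for v in sys.argv[1:]];rel(a[:3],a[3])
E
python3 rel.py .5286 -.014 .22 -12.7
```

```text
time_s: 1.35
ee_pos: [0.4784, -0.127, 0.2336]
eef_rot: [1.981, 0.427, -1.981]
force: [1.5, -1.1, -0.4]
gripper_width: 0.999
t 1.35 p [ 0.4784 -0.127   0.2336] grip 0.999 F [ 1.5 -1.1 -0.4] q [ 0.32  0.24 -0.21  1.87  0.06  1.04 -1.06]
tool delta [ 0.013  -0.0818 -0.0928]
tool turn deg [-52.62   0.22  -0.28]
```

```bash
python3 -m creep '{"claw":[0,0,0,0,0,0,0,0,0,0],"delta_pos":[[0,0,0],[0,0,0],[0,0,0],[0,0,0],[0,0,0],[0,0,0],[0,0,0],[0,0.008,-0.04],[0,0.008,-0.04],[0,0.008,-0.04]],"angular":[[-7.5,0,0],[-7.5,0,0],[-7.5,0,0],[-7.5,0,0],[-7.5,0,0],[-7.5,0,0],[-7.5,0,0],[0,0,0],[0,0,0],[0,0,0]]}'
python3 rel.py .5286 -.014 .149 -12.7
python3 - <<'E'
from h import *
st=read_state();s=snapshot("wrist");save(s,"w1.png")
s=snapshot("top");cv2.imwrite("pics/t1.png",s["image"][:,:,::-1])
E
```

```text
time_s: 2.35
ee_pos: [0.5268, -0.0068, 0.2342]
eef_rot: [1.34, 1.109, -1.342]
force: [1.3, 0.4, 0.7]
gripper_width: 0.999
t 2.35 p [ 0.5268 -0.0068  0.2342] grip 0.999 F [1.3 0.4 0.7] q [ 0.24  0.31 -0.42  1.79  0.15  1.07 -0.42]
tool delta [0.0853 0.0026 0.0062]
tool turn deg [ 2.23  0.34 -0.32]
```

View pics/w1.png

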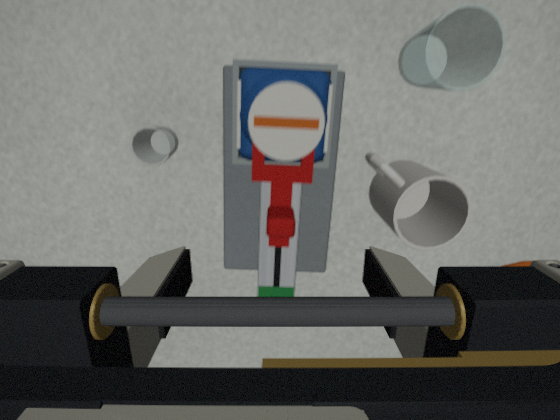

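The wrist view shows the cap disc at about (287,121), its stripe from (254,122) to (319,124), and the tab at about (281,222).

Run:
```python
from h import *
st=read_state();s=snapshot("wrist");im=s["image"];hsv=cv2.cvtColor(im,cv2.COLOR_RGB2HSV)
cv2.imwrite("pics/w1z.png",cv2.resize(im[60:310,205:355,::-1],None,fx=2.4,fy=2.4,interpolation=cv2.INTER_CUBIC))
m=cv2.inRange(hsv,(0,0,150),(179,60,255));k=np.zeros_like(m);k[70:168,235:340]=m[70:168,235:340]
o=cv2.inRange(hsv,(5,100,100),(22,255,255));o[:100]=0;o[140:]=0;o[:,:245]=0;o[:,330:]=0
y,x=np.nonzero(o);r=cv2.minAreaRect(np.c_[x,y].astype(np.float32));b=cv2.boxPoints(r);print(r)
print("stripe c",onplane(s,[r[0]],.154,st))
v,_=cv2.PCACompute(np.c_[x,y].astype(np.float32),None);
vx,vy,cx,cy=cv2.fitLine(np.c_[x,y].astype(np.float32),cv2.DIST_L2,0,.01,.01).ravel()
P=onplane(s,[[cx-30*vx,cy-30*vy],[cx+30*vx,cy+30*vy]],.154,st);e=P[1]-P[0];print("stripe yaw",np.degrees(np.arctan2(e[1],e[0])))
m2=cv2.inRange(hsv,(0,150,120),(8,255,255));
for row in range(200,246,3):
    c=np.nonzero(m2[row])[0];c=c[(c>240)&(c<330)]
    if len(c):print(row,c.min(),c.max(),im[row,281])
```

```text
((286.40240478515625, 134.30551147460938), (63.39393997192383, 10.066385269165039), 3.094058036804199)
stripe c [[0.54522591 0.05841287 0.154     ]]
stripe yaw -12.36750957529984
200 271 290 [128  28  25]
203 271 289 [131  34  34]
206 271 290 [129  32  31]
209 271 290 [128  26  27]
212 270 289 [129  29  24]
230 268 292 [134  32  28]
233 268 291 [132  28  30]
236 269 291 [130  25  24]
239 269 290 [127  27  24]
242 269 290 [126  25  22]
245 285 290 [115  22  15]
```

View pics/w1z.png

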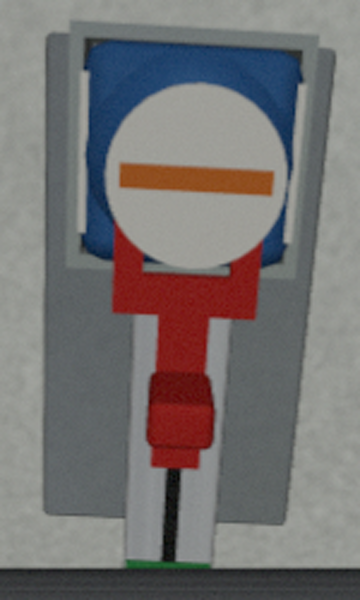

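```bash
python3 - <<'E'
from h import *
st=read_state();s=snapshot("wrist")
z=lambda x,y:[205+(x+.5)/2.4-.5,60+(y+.5)/2.4-.5]
P=onplane(s,[z(180,425),z(181,447),z(180,403)],.152,st);print(P)
c=np.array([.5452,.0585]);u=np.array([-.2153,-.9765]);print((P[:,:2]-c)@u,(P[:,:2]-c)@np.array([u[1],-u[0]]))
for d in(.075,): print(c+u*d)
E
python3 rel.py .529 -.0147 .149 -12.4
```

```text
[[ 0.52672508 -0.01968256  0.152     ]
 [ 0.52573109 -0.02724402  0.152     ]
 [ 0.52800993 -0.01231698  0.152     ]]
[0.08032292 0.08792069 0.0728538 ] [0.00120806 0.0005507  0.00153921]
[ 0.5290525 -0.0147375]
t 2.55 p [ 0.5265 -0.0061  0.234 ] grip 1.001 F [-0.2 -1.1 -0. ] q [ 0.24  0.31 -0.42  1.79  0.15  1.07 -0.42]
tool delta [0.085  0.0036 0.0076]
tool turn deg [ 2.19  0.3  -0.28]
```

```bash
python3 -m creep '{"claw":[0,0,0,0,0,0,0,0,0,0],"delta_pos":[[0,0.0044,0.0118],[0,0,0],[0.025,0,0],[0.025,0,0],[0.025,0,0],[0.02,0,0],[0.005,0,0],[0,0,0],[0,0,0],[0,0,0]],"angular":[[2.2,0,0],[0,0,0],[0,0,0],[0,0,0],[0,0,0],[0,0,0],[0,0,0],[0,0,0],[0,0,0],[0,0,0]]}'
python3 rel.py .5282 -.0186 .131 -12.4;python3 - <<'E'
from h import *
st=read_state();s=snapshot("wrist");save(s,"w2.png")
E
```

```text
time_s: 3.55
ee_pos: [0.5295, -0.0338, 0.134]
eef_rot: [1.381, 1.071, -1.382]
force: [0.2, 0.0, 0.7]
gripper_width: 1.003
t 3.55 p [ 0.5295 -0.0338  0.134 ] grip 1.003 F [0.2 0.  0.7] q [ 0.24  0.42 -0.37  1.91  0.22  0.85 -0.49]
tool delta [ 0.0028 -0.0049 -0.0145]
tool turn deg [-1.41  0.53 -0.6 ]
```

View pics/w2.png

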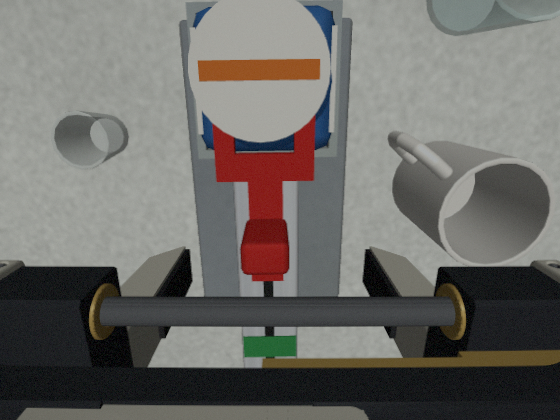

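The tab top is at about (266,257) and the pads straddle it too far along -y. I'll correct sideways, then close.

```bash
python3 - <<'E'
from h import *
st=read_state();s=snapshot("wrist")
P=onplane(s,[[266,248],[266,274],[260,69]],.152,st);P[2]=onplane(s,[[260,69]],.154,st)[0];print(P)
c=np.array([.5452,.0585]);u=np.array([-.2153,-.9765]);print((P[:,:2]-c)@u,(P[:,:2]-c)@np.array([u[1],-u[0]]))
E
python3 -m creep '{"claw":[0,0,0,0,0,0,0,0,0,0],"delta_pos":[[0,-0.005,-0.0145],[0,0,0],[0,0,0],[0,0,0],[0,0,0],[0,0,0],[0,0,0],[0,0,0],[0,0,0],[0,0,0]],"angular":[[-1.4,0.5,-0.6],[0,0,0],[0,0,0],[0,0,0],[0,0,0],[0,0,0],[0,0,0],[0,0,0],[0,0,0],[0,0,0]]}'
python3 rel.py .5282 -.0186 .131 -12.4
```

```text
[[ 0.52989836 -0.01172731  0.152     ]
 [ 0.52670458 -0.0241677   0.152     ]
 [ 0.54581183  0.0590103   0.154     ]]
[ 0.07187141  0.08470708 -0.00063004] [-0.00017789  0.00026242 -0.00048758]
time_s: 4.65
ee_pos: [0.5288, -0.0164, 0.1351]
eef_rot: [1.366, 1.1, -1.363]
force: [0.4, -0.4, 0.6]
gripper_width: 1.0
t 4.65 p [ 0.5288 -0.0164  0.1351] grip 1.0 F [ 0.4 -0.4  0.6] q [ 0.23  0.42 -0.39  1.9   0.21  0.85 -0.49]
tool delta [ 0.0041 -0.0001  0.0023]
tool turn deg [ 0.17 -0.04 -0.08]
```

```bash
python3 -m creep '{"claw":[1,1,1,1,1,1,1,1,1,1],"delta_pos":[[0.004,0,0],[0,0,0],[0,0,0],[0,0,0],[0,0,0],[0,0,0],[0,0,0],[0,0,0],[0,0,0],[0,0,0]],"angular":[[0,0,0],[0,0,0],[0,0,0],[0,0,0],[0,0,0],[0,0,0],[0,0,0],[0,0,0],[0,0,0],[0,0,0]]}' 25
python3 rel.py .5103 -.0998 .131 -12.4
```

```text
time_s: 5.65
ee_pos: [0.5281, -0.0164, 0.1307]
eef_rot: [1.365, 1.101, -1.365]
force: [-4.0, 0.3, 1.6]
gripper_width: 0.239
t 5.65 p [ 0.5281 -0.0164  0.1307] grip 0.239 F [-4.   0.3  1.6] q [ 0.22  0.43 -0.39  1.91  0.21  0.85 -0.49]
tool delta [-0.0004  0.0003  0.0853]
tool turn deg [ 0.16 -0.03  0.  ]
```

Gripped: the opening is 0.239 × 92 = 22 mm, which matches the tab. Next is the slide.

```bash
python3 -m creep '{"claw":[1,1,1,1,1,1,1,1,1,1],"delta_pos":[[0,0,0.012],[0,0,0.012],[0,0,0.012],[0,0,0.012],[0,0,0.012],[0,0,0.01],[0,0,0.005],[0,0,0.004],[0,0,0.003],[0,0,0]],"angular":[[0,0,0],[0,0,0],[0,0,0],[0,0,0],[0,0,0],[0,0,0],[0,0,0],[0,0,0],[0,0,0],[0,0,0]]}'
python3 rel.py .5103 -.0998 .131 -12.4
```

```text
time_s: 6.65
ee_pos: [0.5091, -0.098, 0.1306]
eef_rot: [1.37, 1.108, -1.359]
force: [-3.2, -2.2, 4.0]
gripper_width: 0.237
t 6.65 p [ 0.5091 -0.098   0.1306] grip 0.237 F [-3.2 -2.2  4. ] q [ 0.38  0.41 -0.38  1.93  0.19  0.83 -0.31]
tool delta [-0.0004  0.0015  0.0015]
tool turn deg [ 0.28 -0.49  0.04]
```

```bash
python3 -m creep '{"claw":[1,1,1,1,1,1,1,1,1,1],"delta_pos":[[0,0,0.003],[0,0,0.003],[0,0,0.003],[0,0,0.003],[0,0,0.003],[0,0,0.003],[0,0,0.003],[0,0,0],[0,0,0],[0,0,0]],"angular":[[0,0,0],[0,0,0],[0,0,0],[0,0,0],[0,0,0],[0,0,0],[0,0,0],[0,0,0],[0,0,0],[0,0,0]]}'
python3 rel.py .5103 -.0998 .131 -12.4
python3 - <<'E'
from h import *
s=snapshot("wrist");save(s,"w3.png")
E
```

```text
time_s: 7.65
ee_pos: [0.5091, -0.0982, 0.1305]
eef_rot: [1.375, 1.133, -1.331]
force: [-1.3, 4.0, 2.1]
gripper_width: 0.242
t 7.65 p [ 0.5091 -0.0982  0.1305] grip 0.242 F [-1.3  4.   2.1] q [ 0.41  0.42 -0.4   1.93  0.17  0.83 -0.26]
tool delta [-0.0005  0.0015  0.0013]
tool turn deg [ 1.42 -1.8  -0.04]
```

View pics/w3.png

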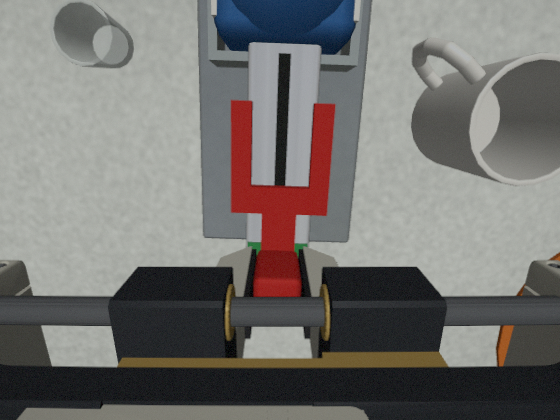

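```bash
python3 -m creep '{"claw":[0,0,0,0,0,0,0,0,0,0],"delta_pos":[[0,0,0],[0,0,0],[0,0,0],[0,0,0],[0,0,0],[-0.02,0,0],[-0.02,0,0],[-0.02,0,0],[-0.02,0,0],[0,0,0]],"angular":[[0,0,0],[0,0,0],[0,0,0],[0,0,0],[0,0,0],[0,0,0],[0,0,0],[0,0,0],[0,0,0],[0,0,0]]}'
python3 rel.py .5452 .0585 .215 -12.4
```

```text
time_s: 8.7
ee_pos: [0.5089, -0.1034, 0.2125]
eef_rot: [1.374, 1.13, -1.332]
force: [0.9, 1.2, -0.7]
gripper_width: 0.994
t 8.7 p [ 0.5089 -0.1034  0.2125] grip 0.994 F [ 0.9  1.2 -0.7] q [ 0.45  0.32 -0.42  1.83  0.12  1.01 -0.21]
tool delta [ 0.0023  0.0047 -0.1659]
tool turn deg [ 1.38 -1.67 -0.09]
```

```bash
python3 -m creep '{"claw":[0,0,0,0,0,0,0,0,0,0],"delta_pos":[[0,0,0],[0,0.001,-0.03],[0,0.001,-0.03],[0,0.001,-0.03],[0,0.001,-0.03],[0,0,-0.025],[0,0,-0.015],[0,0,0],[0,0,0],[0,0,0]],"angular":[[1.4,-1.7,0],[0,0,0],[0,0,0],[0,0,0],[0,0,0],[0,0,0],[0,0,0],[0,0,0],[0,0,0],[0,0,0]]}'
python3 rel.py .5452 .0585 .215 -12.4
python3 - <<'E'
from h import *
s=snapshot("wrist");save(s,"w4.png")
st=read_state();s=snapshot("top");save(s,"t4.png")
E
```

```text
time_s: 9.7
ee_pos: [0.5469, 0.0536, 0.2062]
eef_rot: [1.366, 1.094, -1.376]
force: [-0.1, 0.7, 0.6]
gripper_width: 1.0
t 9.7 p [0.5469 0.0536 0.2062] grip 1.0 F [-0.1  0.7  0.6] q [ 0.14  0.38 -0.45  1.76  0.19  1.04 -0.6 ]
tool delta [-0.0088 -0.0028 -0.0044]
tool turn deg [-0.35  0.31  0.14]
```

View pics/w4.png

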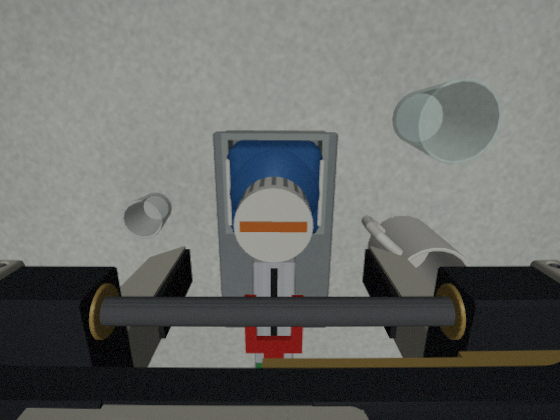

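View pics/t4.png

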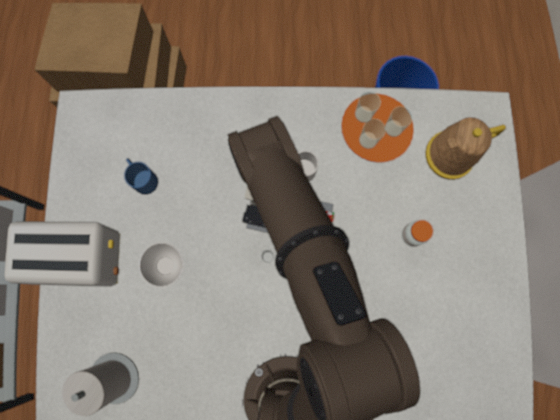

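```bash
python3 - <<'E'
from h import *
st=read_state();s=snapshot("wrist");im=s["image"];hsv=cv2.cvtColor(im,cv2.COLOR_RGB2HSV)
o=cv2.inRange(hsv,(5,100,100),(22,255,255));o[:205]=0;o[255:]=0;o[:,:230]=0;o[:,320:]=0
y,x=np.nonzero(o);print(x.mean(),y.mean(),onplane(s,[[x.mean(),y.mean()]],.154,st))
c=np.array([.5452,.0585]);u=np.array([-.2153,-.9765]);P=onplane(s,[[250,294],[296,294],[250,352]],.118,st);print("prong tips/back",(P[:,:2]-c)@u)
E
python3 -m creep '{"claw":[0,0,0,0,0,0,0,0,0,0],"delta_pos":[[0,-0.003,-0.004],[0,0,0],[0,0,0],[0.015,0,0],[0.015,0,0],[0.015,0,0],[0.015,0,0],[0.01,0,0],[0,0,0],[0,0,0]],"angular":[[-0.3,0.3,0],[0,0,0],[0,0,0],[0,0,0],[0,0,0],[0,0,0],[0,0,0],[0,0,0],[0,0,0],[0,0,0]]}'
python3 rel.py .5452 .0585 .130 -12.4
```

```text
273.4751773049645 225.80567375886525 [[0.54568189 0.05825192 0.154     ]]
prong tips/back [0.07457505 0.07475367 0.13400179]
time_s: 10.85
ee_pos: [0.5461, 0.0562, 0.1358]
eef_rot: [1.371, 1.096, -1.369]
force: [-0.6, -0.6, -0.5]
gripper_width: 1.003
t 10.85 p [0.5461 0.0562 0.1358] grip 1.003 F [-0.6 -0.6 -0.5] q [ 0.12  0.46 -0.43  1.85  0.24  0.88 -0.65]
tool delta [ 0.0058 -0.0014 -0.0021]
tool turn deg [-0.27 -0.04 -0.09]
```

Run:
```python
from h import *
s=snapshot("wrist")
c=np.array([.5452,.0585]);u=np.array([-.2153,-.9765])
st=dict(ee_pos=[0.5091,-0.0982,0.1305],eef_rot=[1.375,1.133,-1.331])
P=onplane(s,[[241,101],[324,104],[232,215],[328,215]],.118,st);print("tips/back w3",(P[:,:2]-c)@u)
st=dict(ee_pos=[0.5295,-0.0338,0.134],eef_rot=[1.381,1.071,-1.382])
P=onplane(s,[[217,181],[313,181]],.118,st);print("back w2",(P[:,:2]-c)@u)
st=dict(ee_pos=[0.5265,-0.0061,0.234],eef_rot=[1.34,1.109,-1.342])
P=onplane(s,[[205+113/2.4,60+315/2.4],[205+257/2.4,60+319/2.4]],.118,st);print("back w1",(P[:,:2]-c)@u)
```

```text
tips/back w3 [0.0780152  0.07835854 0.1351848  0.13390833]
back w2 [0.04933315 0.05063893]
back w1 [0.05685002 0.05663899]
```

Measured from w3, the prong tips are 78 mm from the axis, so the fork is fully open. Next I grip the cap.

```bash
python3 -m creep '{"claw":[0,0,0,1,1,1,1,1,1,1],"delta_pos":[[0.006,-0.001,-0.002],[0,0,0],[0,0,0],[0,0,0],[0,0,0],[0,0,0],[0,0,0],[0,0,0],[0,0,0],[0,0,0]],"angular":[[0,0,0],[0,0,0],[0,0,0],[0,0,0],[0,0,0],[0,0,0],[0,0,0],[0,0,0],[0,0,0],[0,0,0]]}' 45
python3 rel.py .5452 .0585 .130 -12.4
```

```text
time_s: 11.9
ee_pos: [0.5468, 0.0588, 0.1315]
eef_rot: [1.374, 1.093, -1.366]
force: [0.4, 0.4, 0.2]
gripper_width: 0.557
t 11.9 p [0.5468 0.0588 0.1315] grip 0.557 F [0.4 0.4 0.2] q [ 0.11  0.46 -0.43  1.86  0.24  0.87 -0.66]
tool delta [ 0.0015 -0.0015  0.0006]
tool turn deg [-0.28 -0.11 -0.29]
```

```bash
python3 -m creep '{"claw":[1,1,1,1,1,1,1,1,1,1],"delta_pos":[[0,0,0],[0.003,0,0],[0.003,0,0],[0.003,0,0],[0.003,0,0],[0.003,0,0],[0.003,0,0],[0.003,0,0],[0.002,0,0],[0.002,0,0]],"angular":[[0,0,0],[0,0,0],[0,0,0],[0,0,0],[0,0,0],[0,0,0],[0,0,0],[0,0,0],[0,0,0],[0,0,0]]}'
python3 rel.py .5452 .0585 .1225 -12.4
python3 - <<'E'
from h import *
save(snapshot("side"),"s5.png")
E
```

```text
time_s: 12.9
ee_pos: [0.547, 0.0587, 0.1224]
eef_rot: [1.374, 1.082, -1.362]
force: [-9.5, -2.3, 24.5]
gripper_width: 0.56
t 12.9 p [0.547  0.0587 0.1224] grip 0.56 F [-9.5 -2.3 24.5] q [ 0.1   0.47 -0.42  1.87  0.26  0.84 -0.68]
tool delta [-0.0001 -0.0017  0.0006]
tool turn deg [-0.32  0.18 -0.85]
```

```bash
python3 -m creep '{"claw":[1,1,1,1,1,1,1,1,1,1],"delta_pos":[[0.002,0,0],[0.002,0,0],[0.002,0,0],[0.002,0,0],[0.002,0,0],[0.002,0,0],[0.002,0,0],[0.002,0,0],[0.002,0,0],[0.002,0,0]],"angular":[[-4,0,0],[-4,0,0],[-4,0,0],[-4,0,0],[-4,0,0],[-4,0,0],[-4,0,0],[-4,0,0],[-4,0,0],[-1,0,0]]}'
python3 rel.py .5452 .0585 .1225 48
```

```text
time_s: 13.95
ee_pos: [0.5465, 0.0611, 0.1225]
eef_rot: [0.871, 1.361, -0.869]
force: [-10.3, -3.1, 27.6]
gripper_width: 0.558
t 13.95 p [0.5465 0.0611 0.1225] grip 0.558 F [-10.3  -3.1  27.6] q [ 0.2   0.5  -0.58  1.87  0.38  0.86 -0.12]
tool delta [-0.     -0.0023  0.0018]
tool turn deg [-22.35   1.44  -0.61]
```

Run:
```python
from h import *
save(snapshot("wrist"),"w6.png")
```

```text
(no output)
```

View pics/w6.png

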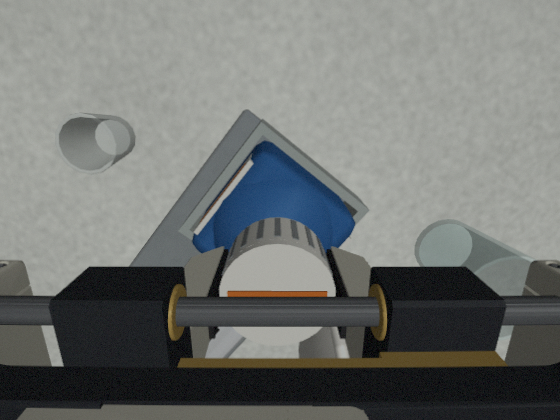

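The stripe at (228–327, 294) still lies along the jaws, so the cap turned with the gripper, about 38° so far.

```bash
python3 -m creep '{"claw":[1,1,1,1,1,1,1,1,1,1],"delta_pos":[[0.002,0,0],[0.002,0,0],[0.002,0,0],[0.002,0,0],[0.002,0,0],[0.002,0,0],[0.002,0,0],[0.002,0,0],[0.002,0,0],[0.002,0,0]],"angular":[[-4,0,0],[-4,0,0],[-4,0,0],[-4,0,0],[-4,0,0],[-3,0,0],[0,-1,0],[0,0,0],[0,0,0],[0,0,0]]}'
python3 rel.py .5452 .0585 .1225 48
python3 - <<'E'
from h import *
save(snapshot("wrist"),"w7.png")
E
```

```text
time_s: 15.0
ee_pos: [0.5467, 0.0604, 0.1226]
eef_rot: [0.535, 1.44, -0.567]
force: [-11.1, -3.0, 28.5]
gripper_width: 0.561
t 15.0 p [0.5467 0.0604 0.1226] grip 0.561 F [-11.1  -3.   28.5] q [ 0.25  0.51 -0.67  1.88  0.48  0.87  0.19]
tool delta [ 0.0002 -0.0025  0.0001]
tool turn deg [ 1.3   3.52 -0.14]
```

View pics/w7.png

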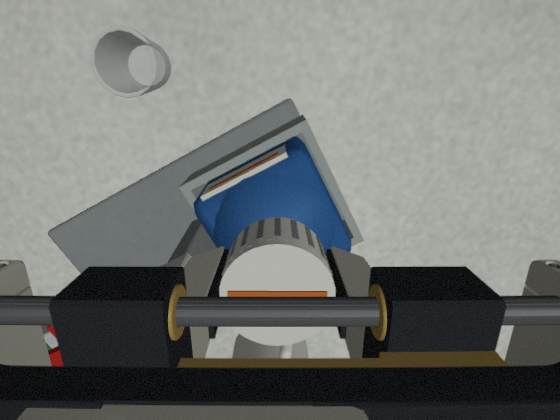

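The stripe is still along the jaws. The jaws are at 49.3° from a start of about -12.2°, so the cap has turned about 61.5°, inside the release window. Lifting now.

```bash
python3 -m creep '{"claw":[1,1,1,1,1,1,1,1,1,1],"delta_pos":[[-0.003,0,0],[-0.005,0,0],[-0.008,0,0],[-0.01,0,0],[-0.01,0,0],[-0.01,0,0],[-0.01,0,0],[-0.01,0,0],[-0.005,0,0],[0,0,0]],"angular":[[0,0,0],[0,0,0],[0,0,0],[0,0,0],[0,0,0],[0,0,0],[0,0,0],[0,0,0],[0,0,0],[0,0,0]]}'
python3 rel.py .5452 .0585 .204 49
python3 - <<'E'
from h import *
save(snapshot("wrist"),"w8.png");s=snapshot("side");save(s,"s8.png")
cv2.imwrite("pics/s8z.png",cv2.resize(s["image"][125:265,205:345,::-1],None,fx=4,fy=4,interpolation=cv2.INTER_CUBIC))
E
```

```text
time_s: 16.05
ee_pos: [0.5435, 0.0635, 0.2005]
eef_rot: [0.536, 1.437, -0.566]
force: [0.4, 0.5, -1.3]
gripper_width: 0.558
t 16.05 p [0.5435 0.0635 0.2005] grip 0.558 F [ 0.4  0.5 -1.3] q [ 0.29  0.41 -0.72  1.8   0.38  1.02  0.28]
tool delta [-0.0032 -0.0027  0.0048]
tool turn deg [ 0.29  3.64 -0.2 ]
```

View pics/s8z.png

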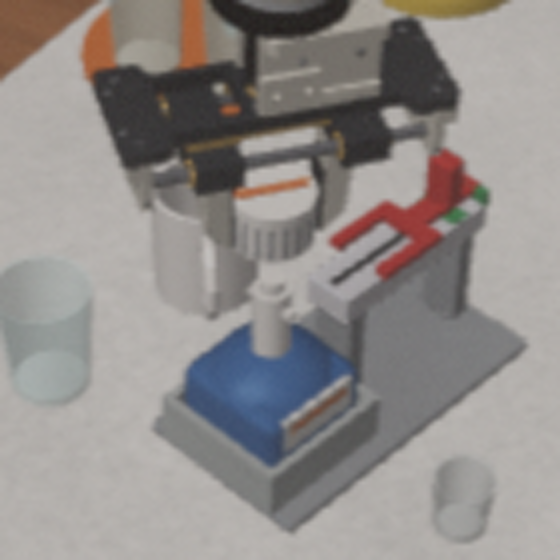

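View pics/w8.png

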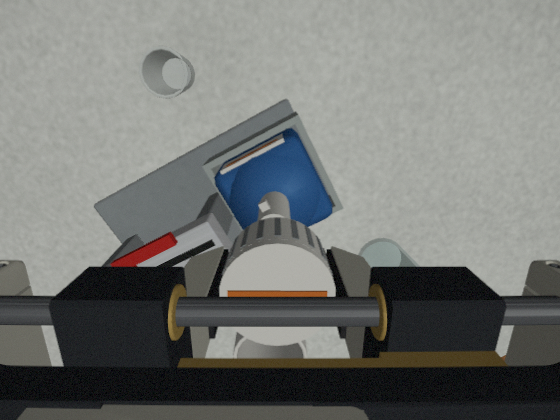

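The side crop shows the cap free at (275,215) above the bare neck at (270,295), with the fork at the green end. I'll correct the 3.6° tilt and the 5 mm offset.

```bash
python3 -m creep '{"claw":[1,1,1,1,1,1,1,1,1,1],"delta_pos":[[-0.001,-0.001,0.002],[-0.001,-0.001,0.001],[0,-0.001,0.001],[0,0,0],[0,0,0],[0,0,0],[0,0,0],[0,0,0],[0,0,0],[0,0,0]],"angular":[[0,1.8,0],[0,1.8,0],[0,0,0],[0,0,0],[0,0,0],[0,0,0],[0,0,0],[0,0,0],[0,0,0],[0,0,0]]}'
python3 rel.py .5452 .0585 .204 49
python3 - <<'E'
from h import *
s=snapshot("side");save(s,"s9.png")
cv2.imwrite("pics/s9z.png",cv2.resize(s["image"][125:265,205:345,::-1],None,fx=4,fy=4,interpolation=cv2.INTER_CUBIC))
# where the cap centre top should appear if cap z = .154+lift with axis above the neck
st=read_state();lift=st["ee_pos"][2]-.1225
for P in([.5452,.0585,.145+lift],[.5452,.0585,.111+lift],[.5452,.0585,.140]): print(((proj(s,[P])[0]-[205,125])*4).round())
E
```

```text
time_s: 17.15
ee_pos: [0.542, 0.0592, 0.1994]
eef_rot: [0.554, 1.501, -0.554]
force: [-0.9, 0.2, -0.7]
gripper_width: 0.556
t 17.15 p [0.542  0.0592 0.1994] grip 0.556 F [-0.9  0.2 -0.7] q [ 0.33  0.44 -0.74  1.77  0.33  1.06  0.34]
tool delta [-0.0047  0.0015  0.0029]
tool turn deg [ 0.46 -0.13  0.05]
[272. 181.]
[272. 226.]
[271. 286.]
```

View pics/s9z.png

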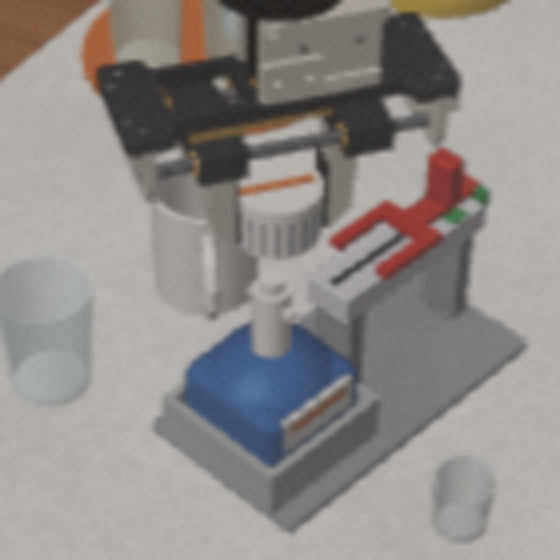

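```bash
python3 -m creep '{"claw":[1,1,1,1,1,1,1,1,1,1],"delta_pos":[[-0.002,0,0.001],[-0.002,0,0.001],[-0.001,0,0],[0,0,0],[0,0,0],[0,0,0],[0,0,0],[0,0,0],[0,0,0],[0,0,0]],"angular":[[0,0,0],[0,0,0],[0,0,0],[0,0,0],[0,0,0],[0,0,0],[0,0,0],[0,0,0],[0,0,0],[0,0,0]]}'
python3 rel.py .5452 .0585 .204 49
python3 - <<'E'
from h import *
print(np.abs(read_state()["dq"]).max()); save(snapshot("top"),"t9.png")
close_job()
E
```

```text
time_s: 18.2
ee_pos: [0.5437, 0.0577, 0.2048]
eef_rot: [0.554, 1.501, -0.554]
force: [-0.4, 0.4, -1.1]
gripper_width: 0.559
t 18.2 p [0.5437 0.0577 0.2048] grip 0.559 F [-0.4  0.4 -1.1] q [ 0.34  0.44 -0.74  1.76  0.33  1.07  0.35]
tool delta [0.0008 0.0016 0.0006]
tool turn deg [ 0.45 -0.12  0.04]
0.0026627157958870637
the job is handed in; nothing more can be done
```

The cap is off the bottle, and I handed the job in at about 18 s with the cap still held above the neck. `close_job()` gave no verdict.

**What I did:**
- **Fork:** I gripped the red tab and slid the fork to its end stop.
- **Press:** I gripped the cap at 45 N and pressed it about 9 mm to the hard bottom, against roughly 25 N.
- **Twist and lift:** I turned it about 61° anticlockwise while keeping it pressed, then lifted it straight up.

**Last checks:**
- **Fork:** The wrist picture taken at the end stop put the prong tips 78 mm from the axis, which is fully open. A later view, partly blocked by the gripper, read 74.6 mm. The side picture after the lift still shows the fork at the green end.
- **Cap position:** The gripper is level within about 1° and within about 2 mm of the bottle axis. From its height, the cap centre is about 0.210 m up, so the rim is about 5 cm above the neck.
- **Hold:** The arm was still, the wrist carried only about 1 N (roughly the cap's weight), and the opening was steady at about 51 mm.
- **Disagreement:** In the side picture before the last 5 mm lift, the cap appeared about 1.5 pixels (roughly 3 mm) from where I predicted it.
- **Not fully checked:** I did not measure the cap's own tilt. It could be up to about 4°, because the gripper was tilted 3.6° at the end of the twist. I did not measure the crockery or jar afterwards, but nothing near the stand looked shifted in the pictures I viewed.

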